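Run a battery pack through the spot welder

ROBOT

A 6-joint arm with a two-finger parallel gripper is mounted at the origin on the work surface. World frame = base frame: x ahead of the robot, y to its left, z up, the work surface at z = 0. Lengths are in mm, angles in rad, forces in N, time in s.
With the tool pointing down it reaches from about 350 to 875 mm from the base axis. Payload 4.2 kg.
Tool frame: the origin (TCP) lies at the very end of the fingers, on their centre line; the grasp point (between the pads) lies 19 mm behind it; z points along the fingers, y is the line along which they close (so a half turn about z gives the same grasp; the last joint's range is limited). The gripper opens to 85 mm and grips with 20 to 120 N. Pads are 22 mm wide; open, the fingers measure 114 mm over their backs; the gripper's body (76 mm by 85 mm) begins 54 mm behind the grasp point. The pads swing forward as they close: fully open they stand 13 mm farther back than shut.
Start: joints at [1.453, 0.385, 0.008, 0, -1.194, -0.259], TCP at [229.934, 581.145, 231.312] pointing down, gripper open.
Joint ranges: [-3.14, 3.14], [-1.21, 2.06], [-1.07, 1.41], [-3.16, 2.05], [-2.99, -0.16], [-3.1, 3.1]. Speed limits (rad/s): [2.79, 2.79, 3.14, 3.14, 3.14, 3.14].

INTERFACE

Orientations are given as a unit quaternion [x, y, z, w].
In Python, from bench import read_state, get_image, get_calibration, job_done gives the robot as it stands.
- The arm moves only by the shell command python3 -m creep 'ROWS'. ROWS is a JSON object of lists of equal length, an entry for each row: "translation": the shift along the world's x, y, z in cm, a list of three; "delta_rot": the turn, a rotation vector about the world's x, y, z in degrees, a list of three; "hand": the finger opening in cm, from 0 to 8.54. A call has 1 to 8 rows; each row is the pose to reach, as a shift and turn from the pose commanded when the call began; what a row does not reach only later rows make up. A row lasts 1/8 s, in which the tool goes at most 62.5 mm and 10.7 degrees, less where a joint would pass 70% of its speed; a pose out of reach is approached as far as the arm can. A call with a gripper value outside its range is refused whole. The fingers move at their own pace and stop on an object; the grip force is fixed at half the most. Time passes only in rows, so rows that repeat a pose let the fingers close. It gives the time, the measured TCP pose, the force, the opening and the grip force at its end, in the units of the state.
- read_state(): the state, without advancing time (a new reading comes with each control period).
- get_image(name): name is "scene" or "top" or "wrist"; returns (picture, depth): 384x512x3 uint8, red, green, blue; 384x512 float32, mm along the optical axis (not along the pixel's ray), 0 where there is no reading.
- get_calibration(name): a dict with "intrinsics" (3x3 intrinsics, pixels), "xyz" and "attitude" of the camera in the world. Camera axes: x right, y down, z forward; pixel columns grow to the right and rows downward; lengths in mm; the calibration is good to about 2 mm. A picture is of the moment at which its call begins: read the wrist's pose just before it. get_calibration takes no time and is no camera call; for the wrist camera it gives the pose at the moment of the call.
- job_done(): hands the job in; it is judged then, once.
The state is a dict: "clock": time; "joints": joint angles; "joint_vel": joint speeds; "joint_efforts": joint torques, N m; "position": TCP position; "ee_rot": TCP orientation; "contact_force": force on the tool from outside, world axes, zero at the start; "wrist_torque": the same for the moment, N m; "gripper_width": finger opening in mm; "grasp_force": force on a finger pad.
Only numpy, scipy, OpenCV 4.12 (cv2) and the standard library are available. Lean on these libraries where they do the work, as an engineer would, in place of code of your own. Each camera call takes 0.05 s, during which the arm holds its last target. There are 200 camera calls.

TASK

Clear every broken piece of black cell holder off the welding station into the scrap bin, then set the battery pack in the nest of the sliding carrier and slide the carrier along its rails under the weld head until it is fully home against the far stop. Press the weld button all the way down while the carrier is home, then draw the carrier right back to the near end, lift the pack out and stand it in the shallow tray, the right way up. Keep the carrier in its rails and leave the other things on the bench where they are.

Things in the scene. Friction and masses are not known exactly. Their poses are not given: they have to be found in the camera images.
- welder: fixed spot welder; x along the track away from the robot, y left, z up; origin on the bench, mid-travel. Bed top 6 mm high, x -200 to +160 mm, 95 mm wide. Two rails on it, 67 mm apart inside, 9 mm wide, tops at 20 mm. Near lip: inner face x = -190 mm, top 16 mm. Far stop: face x = +127 mm, top 20 mm. Column 60 mm square, 250 mm high, at x +175 to +235 mm.
- weld_point (a point): between the tips of the two copper electrodes, 95 mm above the bench at welder x = +65 mm, y = 0: the underside of the overhang. The white weld head above them is 44 (along the track) x 60 x 100 mm, from z = 113 to 213 mm, centred over this point; a bar 36 mm wide at z = 200 to 230 mm joins it to the column.
- carrier: loose aluminium carrier between the rails, 0.4 kg; x along the track away from the robot; origin on its underside below the nest's centre. Plate 6 mm thick, x -125 to +62 mm, 62 mm wide. Nest walls rise to z = 16 mm, inside 110 (x) x 48 (y) mm. Origin at welder x = -65 mm at the near lip, +65 mm (pack centred under the head) at the far stop. Slides easily (under 10 N); stays where left.
- carrier_grip (a point): centre of the top of the carrier's black upright grip, 24 (x) x 16 (y) mm and 64 mm tall on the plate; at carrier x = -105 mm, y = 0, z = 70 mm.
- pack: the battery pack: ten orange cells in two rows between black holder plates, 100 (its x) x 40 (its y) x 68 (its z) mm, about 0.5 kg; origin at the centre of its underside, z up. Set it in the nest, its length along the carrier's x (either way round).
- tray: the shallow white tray for finished packs, fixed to the bench, 170 (its x) x 100 (its y) x 14 mm outside, walls and floor 5 mm; origin at the centre of its underside.
- bin: the grey scrap bin, open on top, fixed to the bench, 160 x 160 x 70 mm outside, walls and floor 5 mm; origin at the centre of its underside.
- weld_top (a point): the centre of the top of the weld button, a round grey cap of radius 16 mm on a small black housing on the bench; it is pressed straight down.
- weld (a joint): travel of the weld button in m: 0 up, 0.006 fully down (about 5 N); it springs back when let go.
- scrap_a: a broken piece of black cell holder, a ribbed block 36 (its x) x 22 (its y) x 28 (its z) mm, 25 g; origin at the centre of its underside. Between two and four scraps a to d are present. This one lies in the carrier's nest at the start.
- scrap_b: a broken piece of black cell holder, a ribbed block 36 (its x) x 22 (its y) x 28 (its z) mm, 25 g; origin at the centre of its underside. Between two and four scraps a to d are present. This one lies in the tray at the start.
- scrap_c: a broken piece of black cell holder, a ribbed block 36 (its x) x 22 (its y) x 28 (its z) mm, 25 g; origin at the centre of its underside. Between two and four scraps a to d are present. This one lies on the bench beside the track at the start.
- scrap_d: a broken piece of black cell holder, a ribbed block 36 (its x) x 22 (its y) x 28 (its z) mm, 25 g; origin at the centre of its underside. Between two and four scraps a to d are present. This one lies on the bench beside the track at the start.
- tape_roll: bystander: roll of amber tape lying flat, radius 30 mm, 19 mm high; origin under its centre.
- flux_jar: bystander: small jar, radius 24 mm, 55 mm high; origin under its centre.
- dead_cell: bystander: single orange cell standing upright, radius 9 mm, 65 mm high; origin under its centre.
- driver: bystander: screwdriver lying on the bench; origin under it.
- spanner: bystander: spanner lying on the bench; origin under it.
Not all that is in view belongs to the job. What is shaped like the scrap_d but purple is not meant.

How it is judged:
By the outcome, as a careful person would: the job done as asked, in the order asked, and still so for the second after the job is handed in, with the robot touching nothing.
Of scrap_a, scrap_b, scrap_c, scrap_d only 2 to 4 are there at a start; the rules pass over those that are not, and their reading is None.
At some moment in a run one of scrap_a, scrap_b, scrap_c, scrap_d may be knocked a few centimetres aside while the robot is not near it.
Once in a run the grip may slacken for a moment while it holds something.
It also fails if it takes over 210 s, if anything falls off the work surface, if the arm or the gripper's body presses on something with over 40 N, if the wrist force passes 120 N, or if a joint passes its speed limit or range.

## Working session

There is one attempt and no reset: what is moved stays moved. The work goes in short steps, Python scripts to look and compute and a shell command to move; the robot and the scene stay as the last step left them, time stands still between calls to the robot, and variables do not carry over. Pictures are saved under pics/ and viewed, at most 14 in all, crops included, and the job is handed in when it is done.

```bash
mkdir -p pics; ls
cat > h.py <<'E'
import numpy as np,cv2
from scipy.spatial.transform import Rotation as R
from bench import *
def cap(n,save=None,scale=1.5):
    c=get_calibration(n); im,d=get_image(n)
    if save: cv2.imwrite('pics/'+save,cv2.resize(im[...,::-1],None,fx=scale,fy=scale))
    np.savez('/tmp/%s.npz'%n,im=im,d=d,K=c['intrinsics'],t=c['xyz'],q=np.array(c['attitude']))
    return im,d
def load(n):
    return np.load('/tmp/%s.npz'%n)
def rot(q):
    q=np.array(q); return q if q.shape==(3,3) else R.from_quat(q).as_matrix()
def cloud(n):
    z=load(n);d=z['d'];K=z['K'];v,u=np.indices(d.shape)
    P=np.stack([(u-K[0,2])/K[0,0]*d,(v-K[1,2])/K[1,1]*d,d],-1)
    return P@rot(z['q']).T+z['t']
def ray(n,u,v,zz):
    "pixel -> world at height zz"
    s=load(n);K=s['K'];r=rot(s['q'])@np.array([(u-K[0,2])/K[0,0],(v-K[1,2])/K[1,1],1]);return s['t']+r*(zz-s['t'][2])/r[2]
E
python3 - <<'E'
from h import *
for n in ['scene','top']:
    cap(n,n+'1.png'); c=get_calibration(n); print(n,c)
print(read_state())
E
```

```text
pics
scene {'intrinsics': array([[475.58692418,   0.        , 257.71413267],
       [  0.        , 475.58692418, 195.10349762],
       [  0.        ,   0.        ,   1.        ]]), 'xyz': array([1172.04569368,  392.25218763,  983.4419372 ]), 'attitude': array([ 0.47437096,  0.81080026, -0.30087026, -0.16447556])}
top {'intrinsics': array([[418.1333306 ,   0.        , 253.87014883],
       [  0.        , 418.1333306 , 193.3357865 ],
       [  0.        ,   0.        ,   1.        ]]), 'xyz': array([ 415.65862233,   16.90495797, 1083.47599189]), 'attitude': array([-0.70166101,  0.7096962 , -0.04550483,  0.04395953])}
{'clock': 0.1, 'joints': array([ 1.45261542e+00,  3.85438108e-01,  6.78343883e-03, -4.72757768e-04,
       -1.19400316e+00, -2.58597162e-01]), 'joint_vel': array([-0.00142722, -0.00207589,  0.00153191,  0.00353564,  0.00074712,
        0.00124192]), 'joint_efforts': array([-9.76023730e-04, -3.93322670e+01,  1.88928437e+01,  4.19799462e+00,
       -2.61430163e-03,  6.77414135e-06]), 'position': array([229.737768  , 580.68444636, 230.35865562]), 'ee_rot': array([ 9.82290427e-01, -1.87362223e-01, -1.53881842e-04,  9.43870553e-04]), 'contact_force': array([ 0.198279  , -0.73671806,  0.73815898]), 'wrist_torque': array([ 0.00533812, -0.01261083,  0.0060748 ]), 'grasp_force': 0.0, 'gripper_width': 85.29375008343769}
```

View pics/top1.png

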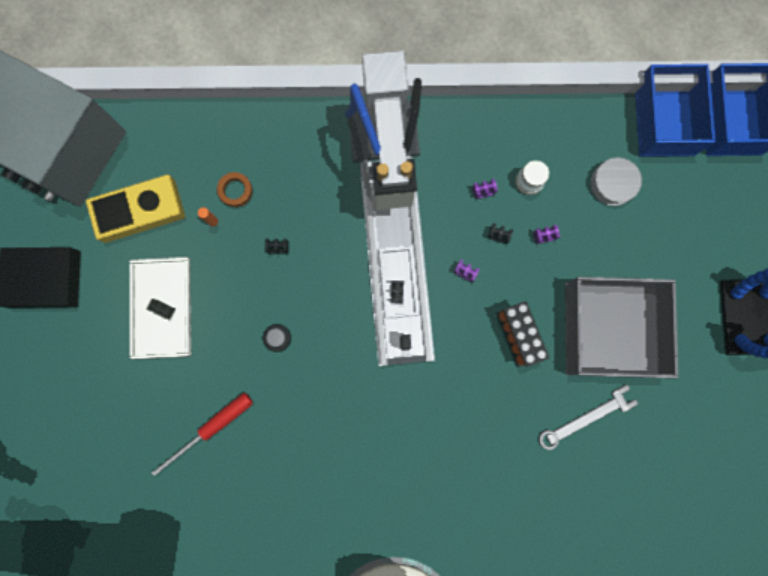

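View pics/scene1.png

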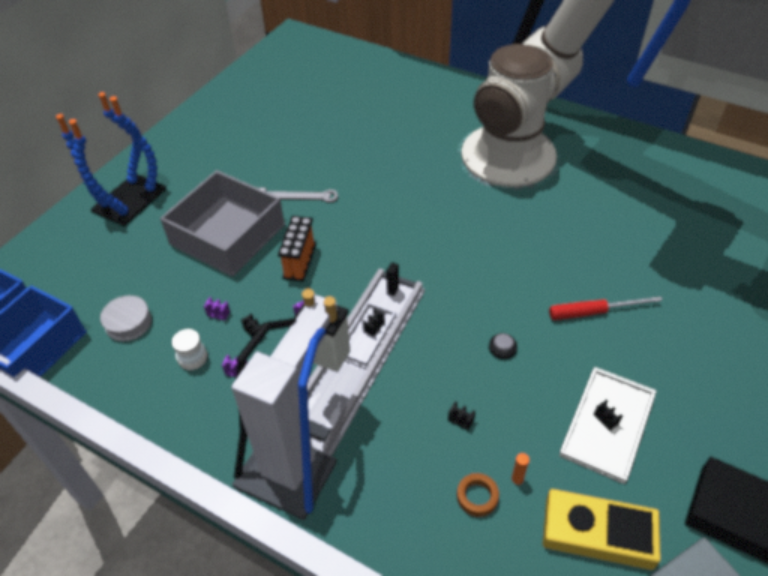

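The top view (768×576) shows four black scraps: in the nest (397,291), in the tray (161,308), left bench (276,246) and right bench (500,233). The three purple ones are decoys. The pack is at (523,335), bin (625,330), button (277,338) and grip (402,340). I'll measure them from depth.

```bash
cat >> h.py <<'E'
def blob(n,box,zlo,zhi,dark=None,s=1.5):
    "box in displayed px u0,v0,u1,v1; world minAreaRect of points in z band"
    P=cloud(n);im=load(n)['im'].astype(int);u0,v0,u1,v1=[int(b/s) for b in box]
    p=P[v0:v1,u0:u1].reshape(-1,3);c=im[v0:v1,u0:u1].reshape(-1,3)
    m=(p[:,2]>zlo)&(p[:,2]<zhi)
    if dark: m&=c.max(1)<dark
    p=p[m]; (cx,cy),(w,h),a=cv2.minAreaRect(p[:,:2].astype(np.float32))
    if w<h: w,h,a=h,w,a+90
    a=(a+90)%180-90
    return dict(c=(round(cx,1),round(cy,1)),size=(round(w,1),round(h,1)),long_deg=round(a,1),z=np.percentile(p[:,2],[5,50,95]).round(1),n=len(p))
E
python3 - <<'E'
from h import *
P=cloud('top')
print('bench z',[P[int(v/1.5),int(u/1.5)].round(1) for u,v in [(230,290),(460,400),(500,450),(320,400)]])
for nm,b,lo,hi,dk in [('a',(383,272,410,310),20,60,90),('b',(140,292,182,326),12,50,90),('c',(258,232,295,262),8,50,90),('d',(484,218,518,248),8,50,90),
 ('pack',(485,290,560,375),55,90,None),('bin',(555,265,690,390),60,80,None),('tray',(120,245,200,370),9,18,None),('button',(255,318,300,356),12,60,None),('grip',(385,325,420,355),60,90,None),('rails',(370,215,440,370),17,23,None),('head',(360,170,420,210),100,230,None),('colum',(355,45,415,95),240,260,None),('cell',(190,200,225,230),50,80,None),('jar',(515,155,555,200),45,70,None)]:
    try: print(nm,blob('top',b,lo,hi,dk))
    except Exception as e: print(nm,e)
E
```

```text
bench z [array([557.9, 278. ,  -3.6]), array([ 364.9, -117.1,    2. ]), array([ 279.2, -183.3,    0.3]), array([367.5, 120.5,  -2.1])]
a {'c': (546.4, -12.4), 'size': (34.9, 19.1), 'long_deg': -5.5, 'z': array([29.6, 39. , 42.5]), 'n': 83}
b {'c': (523.7, 388.2), 'size': (36.2, 19.3), 'long_deg': 63.8, 'z': array([14.4, 30.5, 34.8]), 'n': 114}
c {'c': (630.5, 194.7), 'size': (36.9, 22.0), 'long_deg': 89.8, 'z': array([11.5, 26.7, 30.4]), 'n': 112}
d {'c': (648.4, -192.2), 'size': (36.2, 22.5), 'long_deg': 69.8, 'z': array([10.5, 26.5, 30.6]), 'n': 109}
pack {'c': (471.9, -219.0), 'size': (99.7, 40.9), 'long_deg': 19.9, 'z': array([64.5, 67.9, 70.8]), 'n': 707}
bin {'c': (481.0, -382.3), 'size': (162.1, 160.3), 'long_deg': 87.6, 'z': array([61.9, 68.9, 72.6]), 'n': 710}
tray {'c': (527.0, 395.9), 'size': (170.4, 102.2), 'long_deg': 2.2, 'z': array([ 9.4, 12.9, 16.5]), 'n': 530}
button {'c': (472.8, 194.0), 'size': (44.9, 41.8), 'long_deg': 28.3, 'z': array([12.4, 20. , 25. ]), 'n': 187}
grip {'c': (460.7, -24.0), 'size': (21.8, 14.7), 'long_deg': -0.6, 'z': array([72.2, 75.4, 78.6]), 'n': 68}
rails {'c': (557.2, -16.0), 'size': (260.3, 85.2), 'long_deg': 4.7, 'z': array([17.5, 20.1, 22.4]), 'n': 842}
head {'c': (685.9, -5.4), 'size': (61.9, 35.9), 'long_deg': -85.8, 'z': array([126.5, 212. , 229.2]), 'n': 608}
colum {'c': (829.8, 7.7), 'size': (82.8, 64.0), 'long_deg': -89.1, 'z': array([246.2, 249.4, 252. ]), 'n': 820}
cell {'c': (678.7, 308.6), 'size': (16.7, 16.0), 'long_deg': 40.2, 'z': array([52.1, 63.6, 67.5]), 'n': 54}
jar {'c': (744.0, -249.3), 'size': (42.0, 41.7), 'long_deg': -67.4, 'z': array([50.8, 54.7, 58. ]), 'n': 233}
```

```bash
python3 -m creep '{"translation":[[29.4,-19.3,-13],[29.4,-19.3,-13],[29.4,-19.3,-13],[29.4,-19.3,-13],[29.4,-19.3,-13],[29.4,-19.3,-13],[29.4,-19.3,-13],[29.4,-19.3,-13]],"delta_rot":[[0,0,-10.6],[0,0,-21.2],[0,0,-31.8],[0,0,-42.4],[0,0,-53],[0,0,-63.6],[0,0,-74.2],[0,0,-84.8]],"hand":[4.5,4.5,4.5,4.5,4.5,4.5,4.5,4.5]}'
python3 - <<'E'
from h import *
s=read_state();print(s['joints'].round(2)); y=rot(s['ee_rot'])[:,1];print(np.degrees(np.arctan2(y[1],y[0])),get_calibration('wrist'))
cap('wrist','w1.png',1)
E
```

```text
clock: 1.1
position: [524.5, 386.7, 99.9]
ee_rot: [-0.596, 0.803, -0.0, -0.001]
contact_force: [0.0, 0.6, 0.3]
gripper_width: 45.0
grasp_force: 0.0
[ 0.88  0.54 -0.09 -0.   -0.95 -1.18]
163.1274140352601 {'intrinsics': array([[267.82621414,   0.        , 250.80222553],
       [  0.        , 267.82621414, 191.62589026],
       [  0.        ,   0.        ,   1.        ]]), 'xyz': array([502.5075169 , 313.78873486, 242.71264219]), 'attitude': array([0.14487149, 0.97804457, 0.14823035, 0.02165244])}
```

View pics/w1.png

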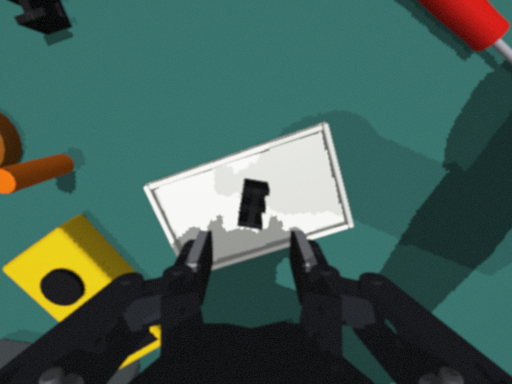

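The wrist view shows the scrap at (253,204) between the fingers and clear of the tray walls. Next I'll descend and grasp it.

```bash
python3 -m creep '{"translation":[[0,0,-3],[0,0,-6],[0,0,-8],[0,0,-9.1],[0,0,-9.1],[0,0,-9.1],[0,0,-9.1],[0,0,-9.1]],"delta_rot":[[0,0,-5],[0,0,-9.5],[0,0,-9.5],[0,0,-9.5],[0,0,-9.5],[0,0,-9.5],[0,0,-9.5],[0,0,-9.5]],"hand":[4.5,4.5,4.5,4.5,4.5,0.5,0.5,0.5]}'; python3 -m creep '{"translation":[[0,0,0],[0,0,3],[0,0,9],[0,0,14],[0,0,14],[0,0,14]],"delta_rot":[[0,0,0],[0,0,0],[0,0,0],[0,0,0],[0,0,0],[0,0,0]],"hand":[0.5,0.5,0.5,0.5,0.5,0.5]}'
```

```text
clock: 2.15
position: [524.5, 388.9, 11.6]
ee_rot: [-0.531, 0.847, 0.0, 0.001]
contact_force: [-0.2, 1.0, 4.5]
gripper_width: 20.8
grasp_force: 60.9
clock: 2.9
position: [523.2, 387.6, 149.5]
ee_rot: [-0.531, 0.848, 0.0, -0.001]
contact_force: [0.1, -0.2, -0.9]
gripper_width: 20.7
grasp_force: 60.4
```

```bash
python3 -m creep '{"translation":[[0,-6,0],[0,-12,0],[0,-18,0],[0,-24,0],[0,-30,0],[0,-36,0],[0,-42,0],[0,-48,0]],"delta_rot":[[0,0,0],[0,0,0],[0,0,0],[0,0,0],[0,0,0],[0,0,0],[0,0,0],[0,0,0]],"hand":[0.5,0.5,0.5,0.5,0.5,0.5,0.5,0.5]}'; python3 -m creep '{"translation":[[-1,-6,0],[-2,-12,0],[-2.9,-18,0],[-2.9,-24,0],[-2.9,-30,0],[-2.9,-32.3,0],[-2.9,-32.3,-5],[-2.9,-32.3,-11]],"delta_rot":[[0,0,0],[0,0,0],[0,0,0],[0,0,0],[0,0,0],[0,0,0],[0,0,0],[0,0,0]],"hand":[0.5,0.5,0.5,0.5,0.5,0.5,0.5,0.5]}'
```

```text
clock: 3.9
position: [522.5, -93.8, 148.4]
ee_rot: [-0.531, 0.848, 0.001, -0.002]
contact_force: [1.2, -0.2, 0.6]
gripper_width: 20.7
grasp_force: 60.4
clock: 4.9
position: [494.3, -415.3, 38.0]
ee_rot: [-0.53, 0.848, 0.0, 0.0]
contact_force: [0.0, 0.8, -1.1]
gripper_width: 21.0
grasp_force: 60.4
```

```bash
python3 -m creep '{"translation":[[0,0,0],[0,0,0],[0,0,6],[0,0,11],[2,3,11],[4,6,11],[6,9,11]],"delta_rot":[[0,0,0],[0,0,0],[0,0,0],[0,0,0],[0,0,2],[0,0,4],[0,0,6]],"hand":[4.5,4.5,4.5,4.5,4.5,4.5,4.5]}'
python3 - <<'E'
from h import *
cap('top');print(blob('top',(470,205,530,258),8,50,90)); print(blob('top',(258,232,295,262),8,50,90))
E
```

```text
clock: 5.78
position: [556.8, -324.4, 154.7]
ee_rot: [-0.575, 0.818, -0.003, 0.002]
contact_force: [0.1, -0.7, -0.3]
gripper_width: 44.9
grasp_force: 0.0
{'c': (648.3, -192.6), 'size': (36.1, 23.0), 'long_deg': 70.5, 'z': array([10.9, 26.7, 30.4]), 'n': 112}
{'c': (630.6, 194.5), 'size': (36.6, 21.9), 'long_deg': 89.0, 'z': array([10.9, 26.5, 30.9]), 'n': 114}
```

```bash
python3 -m creep '{"translation":[[4,5,0],[7,10,0],[9.3,13.3,-4],[9.3,13.3,-9],[9.3,13.3,-13],[9.3,13.3,-14.4],[9.3,13.3,-14.4],[9.3,13.3,-14.4]],"delta_rot":[[0,0,0],[0,0,0],[0,0,0],[0,0,0],[0,0,0],[0,0,0],[0,0,0],[0,0,0]],"hand":[4.5,4.5,4.5,4.5,4.5,4.5,4.5,0.5]}'; python3 -m creep '{"translation":[[0,0,0],[0,0,0],[0,0,3],[0,0,9],[0,0,14.5],[0,0,14.5]],"delta_rot":[[0,0,0],[0,0,0],[0,0,0],[0,0,0],[0,0,0],[0,0,0]],"hand":[0.5,0.5,0.5,0.5,0.5,0.5]}'
```

```text
clock: 6.82
position: [649.8, -192.3, 9.2]
ee_rot: [-0.574, 0.819, -0.002, 0.002]
contact_force: [0.5, -1.1, -0.6]
gripper_width: 27.8
grasp_force: 0.0
clock: 7.58
position: [651.2, -192.6, 158.7]
ee_rot: [-0.575, 0.818, -0.005, 0.005]
contact_force: [0.1, -0.0, -0.9]
gripper_width: 20.7
grasp_force: 61.4
```

```bash
python3 -m creep '{"translation":[[-4,-4,0],[-8,-8,0],[-12,-12,0],[-15.5,-15.8,0],[-15.5,-15.8,0],[-15.5,-15.8,-5],[-15.5,-15.8,-11],[-15.5,-15.8,-11]],"delta_rot":[[0,0,0],[0,0,0],[0,0,0],[0,0,0],[0,0,0],[0,0,0],[0,0,0],[0,0,0]],"hand":[0.5,0.5,0.5,0.5,0.5,0.5,0.5,0.5]}'
```

```text
clock: 8.57
position: [489.5, -347.8, 36.6]
ee_rot: [-0.574, 0.819, 0.005, -0.003]
contact_force: [-0.1, -0.5, -0.0]
gripper_width: 20.9
grasp_force: 61.4
```

```bash
python3 -m creep '{"translation":[[0,0,0],[0,0,0],[0,0,6],[0,0,11.5],[1,5,11.5],[2,10.5,11.5],[3,16,11.5],[4,22,11.5]],"delta_rot":[[0,0,0],[0,0,0],[0,0,0],[0,0,0],[0,0,-10],[0,0,-20],[0,0,-30],[0,0,-40]],"hand":[4.0,4.0,4.0,4.0,4.0,4.0,4.0,4.0]}'; python3 -m creep '{"translation":[[1,6,0],[1.5,9,0],[1.5,11.8,0],[1.5,11.8,0],[1.5,11.8,0]],"delta_rot":[[0,0,-10],[0,0,-20],[0,0,-30],[0,0,-36],[0,0,-36]],"hand":[4.0,4.0,4.0,4.0,4.0]}'
python3 - <<'E'
from h import *
s=read_state();y=rot(s['ee_rot'])[:,1];print(np.degrees(np.arctan2(y[1],y[0]))%180, s['joints'].round(2))
cap('wrist','w2.png',1)
E
```

```text
clock: 9.57
position: [533.6, -131.7, 159.1]
ee_rot: [-0.262, 0.965, -0.001, 0.003]
contact_force: [0.9, -0.2, 0.6]
gripper_width: 40.1
grasp_force: 0.0
clock: 10.2
position: [548.2, -14.7, 158.5]
ee_rot: [0.045, 0.999, 0.001, 0.002]
contact_force: [1.3, -0.1, -0.2]
gripper_width: 40.0
grasp_force: 0.0
84.82289078886022 [ 0.27  0.32 -0.29  0.   -0.96 -1.93]
```

View pics/w2.png

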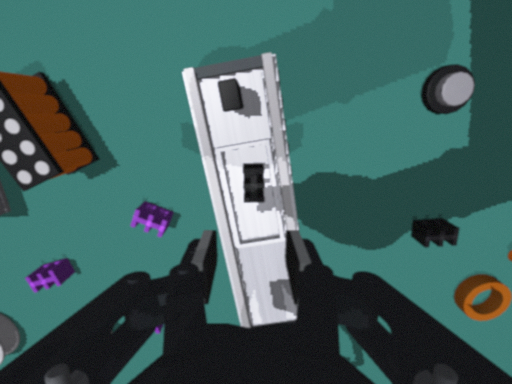

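The scrap at (253,184) sits in the nest, slightly to the right of centre and skewed. I'll refine its position from wrist depth, and the track direction too.

Run:
```python
from h import *
print('a',blob('wrist',(238,155,270,210),28,60,80,1)); print('grip',blob('wrist',(210,70,250,115),68,85,None,1))
print('c',blob('wrist',(405,205,465,250),8,45,90,1)); print('btn',blob('wrist',(415,60,480,120),18,40,None,1))
print('rails',blob('wrist',(180,50,305,300),17.5,22.5,None,1))
P=cloud('wrist')
for v in (100,130,170,210): 
    print(v,[tuple(P[v,u].round(0)) for u in range(185,300,6)])
```

```text
a {'c': (547.3, -11.6), 'size': (36.0, 19.4), 'long_deg': -3.7, 'z': array([30.5, 39.8, 41.1]), 'n': 496}
grip {'c': (461.1, -24.4), 'size': (23.9, 15.9), 'long_deg': 4.8, 'z': array([74.4, 75.8, 77.1]), 'n': 637}
c {'c': (631.1, 193.6), 'size': (37.8, 23.0), 'long_deg': 88.8, 'z': array([10.2, 24.9, 28.7]), 'n': 887}
btn {'c': (472.8, 193.4), 'size': (31.1, 30.3), 'long_deg': 47.8, 'z': array([19.2, 21.7, 23. ]), 'n': 906}
rails {'c': (562.9, -16.2), 'size': (271.1, 85.3), 'long_deg': 4.7, 'z': array([18.7, 20.2, 22.1]), 'n': 4636}
100 [(np.float64(459.0), np.float64(-77.0), np.float64(1.0)), (np.float64(460.0), np.float64(-67.0), np.float64(19.0)), (np.float64(461.0), np.float64(-61.0), np.float64(19.0)), (np.float64(461.0), np.float64(-57.0), np.float64(7.0)), (np.float64(461.0), np.float64(-50.0), np.float64(13.0)), (np.float64(462.0), np.float64(-44.0), np.float64(12.0)), (np.float64(465.0), np.float64(-31.0), np.float64(76.0)), (np.float64(465.0), np.float64(-26.0), np.float64(77.0)), (np.float64(465.0), np.float64(-22.0), np.float64(76.0)), (np.float64(466.0), np.float64(-17.0
[... 3344 characters left out ...]
oat64(13.0)), (np.float64(583.0), np.float64(-39.0), np.float64(12.0)), (np.float64(584.0), np.float64(-32.0), np.float64(12.0)), (np.float64(585.0), np.float64(-25.0), np.float64(12.0)), (np.float64(585.0), np.float64(-18.0), np.float64(14.0)), (np.float64(586.0), np.float64(-11.0), np.float64(12.0)), (np.float64(586.0), np.float64(-4.0), np.float64(13.0)), (np.float64(587.0), np.float64(3.0), np.float64(13.0)), (np.float64(588.0), np.float64(10.0), np.float64(12.0)), (np.float64(588.0), np.float64(17.0), np.float64(12.0)), (np.float64(586.0), np.float64(23.0), np.float64(20.0)), (np.float64(592.0), np.float64(31.0), np.float64(7.0)), (np.float64(595.0), np.float64(39.0), np.float64(-0.0))]
```

```bash
python3 -m creep '{"translation":[[-0.1,0.3,-4],[-0.1,0.3,-8],[-0.1,0.3,-11],[-0.1,0.3,-13.3],[-0.1,0.3,-13.3],[-0.1,0.3,-13.3],[-0.1,0.3,-13.3],[-0.1,0.3,-13.3]],"delta_rot":[[0,0,0],[0,0,0],[0,0,0],[0,0,0],[0,0,0],[0,0,0],[0,0,0],[0,0,0]],"hand":[4,4,4,4,4,0.5,0.5,0.5]}'; python3 -m creep '{"translation":[[0,0,0],[0,0,2],[0,0,5],[0,0,9],[0,0,13],[0,0,13]],"delta_rot":[[0,0,0],[0,0,0],[0,0,0],[0,0,0],[0,0,0],[0,0,0]],"hand":[0.5,0.5,0.5,0.5,0.5,0.5]}'
```

```text
clock: 11.25
position: [547.4, -12.3, 24.7]
ee_rot: [0.046, 0.999, 0.0, 0.001]
contact_force: [-0.1, -0.2, 5.5]
gripper_width: 20.2
grasp_force: 62.3
clock: 12.0
position: [548.5, -11.9, 157.0]
ee_rot: [0.046, 0.999, 0.001, 0.004]
contact_force: [-0.5, -0.7, -1.0]
gripper_width: 20.2
grasp_force: 64.6
```

```bash
python3 -m creep '{"translation":[[-1.5,-6,0],[-3,-12,0],[-4.5,-18,0],[-6,-24,0],[-8,-30,0],[-10,-36,0],[-10.8,-38.8,-2],[-10.8,-38.8,-7]],"delta_rot":[[0,0,0],[0,0,0],[0,0,0],[0,0,0],[0,0,0],[0,0,0],[0,0,0],[0,0,0]],"hand":[0.5,0.5,0.5,0.5,0.5,0.5,0.5,0.5]}';python3 -m creep '{"translation":[[0,0,-3],[0,0,-3],[0,0,-3],[0,0,-3],[0,0,3],[0,0,9]],"delta_rot":[[0,0,0],[0,0,0],[0,0,0],[0,0,0],[0,0,0],[0,0,0]],"hand":[0.5,0.5,4.0,4.0,4.0,4.0]}'
python3 - <<'E'
from h import *
cap('top','top2.png');print(blob('top',(240,215,310,285),8,50,90))
E
```

```text
clock: 13.0
position: [438.7, -403.3, 83.6]
ee_rot: [0.048, 0.999, -0.001, 0.002]
contact_force: [0.4, -0.1, -1.1]
gripper_width: 20.2
grasp_force: 64.7
clock: 13.75
position: [438.7, -400.3, 175.8]
ee_rot: [0.046, 0.999, -0.0, 0.0]
contact_force: [1.3, -0.3, -0.3]
gripper_width: 39.9
grasp_force: 0.0
{'c': (630.5, 194.7), 'size': (37.0, 22.2), 'long_deg': -89.7, 'z': array([10.4, 26.9, 30.6]), 'n': 114}
```

View pics/top2.png

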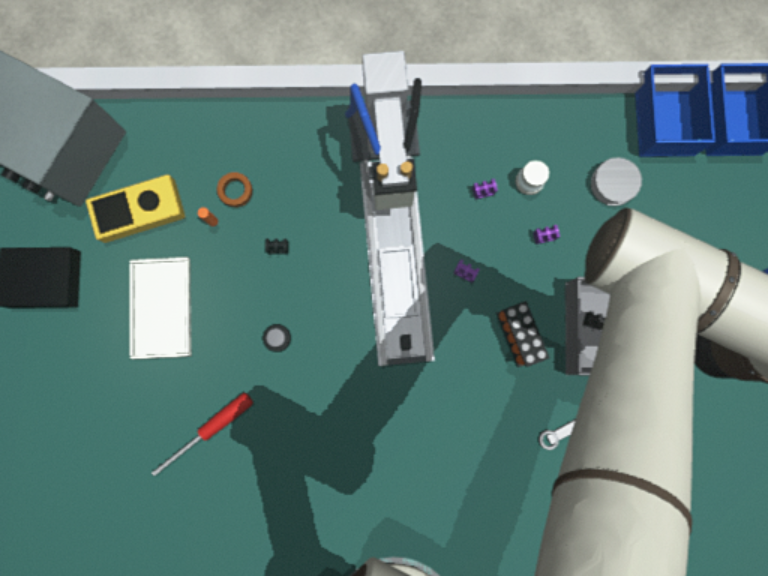

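```bash
python3 -m creep '{"translation":[[0.7,6,0],[1.4,12,0],[2.1,18,0],[2.8,24,0],[3.5,30,0],[4.2,36,0],[5,42,0],[6,48,0]],"delta_rot":[[0,0,10],[0,0,20],[0,0,30],[0,0,40],[0,0,50],[0,0,60],[0,0,70],[0,0,80]],"hand":[4.5,4.5,4.5,4.5,4.5,4.5,4.5,4.5]}';python3 -m creep '{"translation":[[4,5,0],[8,9,0],[12,11.4,-1],[13.2,11.4,-5],[13.2,11.4,-10],[13.2,11.4,-14],[13.2,11.4,-14],[13.2,11.4,-14]],"delta_rot":[[0,0,10],[0,0,14],[0,0,14],[0,0,14],[0,0,14],[0,0,14],[0,0,14],[0,0,14]],"hand":[4.5,4.5,4.5,4.5,4.5,4.5,4.5,4.5]}'
```

```text
clock: 14.8
position: [498.8, 82.0, 174.9]
ee_rot: [-0.609, 0.793, -0.0, 0.002]
contact_force: [0.3, -0.4, 0.1]
gripper_width: 45.1
grasp_force: 0.0
clock: 15.8
position: [632.1, 194.4, 35.8]
ee_rot: [-0.699, 0.715, -0.001, 0.002]
contact_force: [0.5, 0.0, 0.4]
gripper_width: 45.4
grasp_force: 0.0
```

```bash
python3 -m creep '{"translation":[[0,0,-2],[0,0,-2.9],[0,0,-2.9],[0,0,-2.9],[0,0,-2.9],[0,0,-2.9]],"delta_rot":[[0,0,0],[0,0,0],[0,0,0],[0,0,0],[0,0,0],[0,0,0]],"hand":[4.5,4.5,4.5,0.5,0.5,0.5]}';python3 -m creep '{"translation":[[0,0,0],[0,0,4],[0,0,9],[0,0,15],[-4,-4,15],[-8,-8,15],[-12,-12,15],[-13,-18,15]],"delta_rot":[[0,0,0],[0,0,0],[0,0,0],[0,0,0],[0,0,0],[0,0,0],[0,0,0],[0,0,0]],"hand":[0.5,0.5,0.5,0.5,0.5,0.5,0.5,0.5]}'
```

```text
clock: 16.55
position: [631.5, 194.1, 5.7]
ee_rot: [-0.699, 0.715, -0.001, 0.001]
contact_force: [-0.6, 0.1, 5.3]
gripper_width: 21.2
grasp_force: 60.8
clock: 17.55
position: [498.0, 12.9, 154.3]
ee_rot: [-0.7, 0.714, 0.0, -0.0]
contact_force: [1.7, -0.2, -0.1]
gripper_width: 21.1
grasp_force: 60.0
```

```bash
python3 -m creep '{"translation":[[-1,-6,0],[-2,-12,0],[-3,-18,0],[-4,-24,0],[-5,-30,0],[-5.5,-35.9,0],[-5.5,-35.9,0],[-5.5,-35.9,-5]],"delta_rot":[[0,0,0],[0,0,0],[0,0,0],[0,0,0],[0,0,0],[0,0,0],[0,0,0],[0,0,0]],"hand":[0.5,0.5,0.5,0.5,0.5,0.5,0.5,0.5]}';python3 -m creep '{"translation":[[0,0,-5],[0,0,-5],[0,0,-5],[0,0,-5],[0,0,2],[0,0,8],[0,0,8]],"delta_rot":[[0,0,0],[0,0,0],[0,0,0],[0,0,0],[0,0,0],[0,0,0],[0,0,0]],"hand":[0.5,0.5,3.5,3.5,3.5,3.5,3.5]}'
python3 - <<'E'
from h import *
cap('wrist','w3.png',1)
cap('top');print(blob('top',(485,290,560,375),55,90)); print(blob('wrist',(0,0,512,384),55,80,None,1))
E
```

```text
clock: 18.55
position: [448.0, -347.1, 107.0]
ee_rot: [-0.699, 0.715, -0.004, 0.002]
contact_force: [1.9, 0.6, -1.7]
gripper_width: 20.6
grasp_force: 60.0
clock: 19.42
position: [448.9, -347.0, 192.3]
ee_rot: [-0.699, 0.715, -0.007, 0.003]
contact_force: [0.8, 0.7, -0.5]
gripper_width: 35.5
grasp_force: 0.0
{'c': (472.0, -219.2), 'size': (99.8, 41.2), 'long_deg': 20.2, 'z': array([64.5, 68.2, 71.4]), 'n': 688}
{'c': (570.0, -342.5), 'size': (339.4, 287.1), 'long_deg': -9.5, 'z': array([55.7, 68.3, 70.6]), 'n': 7681}
```

View pics/w3.png

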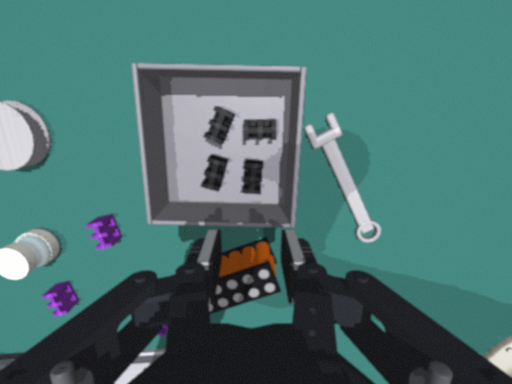

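All four scraps are in the bin, at about (220,125), (260,130), (215,172) and (252,177). Now the pack.

```bash
python3 -m creep '{"translation":[[0.5,4,0],[1,8,0],[2,12,0],[2.4,12.8,-2],[2.4,12.8,-4],[2.4,12.8,-6],[2.4,12.8,-8],[2.4,12.8,-8]],"delta_rot":[[0,0,-10],[0,0,-20],[0,0,-30],[0,0,-40],[0,0,-50],[0,0,-60],[0,0,-69],[0,0,-69]],"hand":[8,8,8,8,8,8,8,8]}'
python3 - <<'E'
from h import *
s=read_state();y=rot(s['ee_rot'])[:,1];print(np.degrees(np.arctan2(y[1],y[0]))%180, s['joints'].round(2))
E
```

```text
clock: 20.52
position: [467.6, -216.9, 102.1]
ee_rot: [-0.172, 0.985, 0.001, -0.003]
contact_force: [0.1, 0.8, 0.5]
gripper_width: 80.0
grasp_force: 0.0
109.77852299533201 [-0.12  0.34 -0.43 -0.   -0.81 -1.11]
```

```bash
python3 -m creep '{"translation":[[0,0,0],[0,0,0]],"delta_rot":[[0,0,0],[0,0,0]],"hand":[8,8]}'
```

```text
clock: 20.78
position: [470.0, -217.5, 105.1]
ee_rot: [-0.172, 0.985, -0.0, 0.001]
contact_force: [0.9, 0.6, 0.6]
gripper_width: 80.3
grasp_force: 0.0
```

```bash
python3 -m creep '{"translation":[[0.2,-0.2,-3],[0.2,-0.2,-6],[0.2,-0.2,-7.1],[0.2,-0.2,-7.1],[0.2,-0.2,-7.1],[0.2,-0.2,-7.1],[0.2,-0.2,-7.1],[0.2,-0.2,-7.1]],"delta_rot":[[0,0,0],[0,0,0],[0,0,0],[0,0,0],[0,0,0],[0,0,0],[0,0,0],[0,0,0]],"hand":[8,8,8,8,3,3,3,3]}';python3 -m creep '{"translation":[[0,0,0],[0,0,0],[0,0,1],[0,0,2],[0,0,2]],"delta_rot":[[0,0,0],[0,0,0],[0,0,0],[0,0,0],[0,0,0]],"hand":[3,3,3,3,3]}'
```

```text
clock: 21.78
position: [472.4, -219.4, 34.5]
ee_rot: [-0.171, 0.985, -0.0, 0.001]
contact_force: [-1.0, 1.6, 5.4]
gripper_width: 39.3
grasp_force: 62.0
clock: 22.4
position: [471.9, -219.4, 54.1]
ee_rot: [-0.171, 0.985, -0.0, 0.001]
contact_force: [-0.2, 0.8, -4.6]
gripper_width: 39.3
grasp_force: 61.2
```

```bash
python3 -m creep '{"translation":[[0,0,4],[0,0,8.5],[2,4,8.5],[4,8.5,8.5],[6,13,8.5],[8,17,8.5],[9.4,20.4,8.5],[9.4,20.4,8.5]],"delta_rot":[[0,0,0],[0,0,0],[0,0,-5],[0,0,-10],[0,0,-15],[0,0,-15],[0,0,-15],[0,0,-15]],"hand":[3,3,3,3,3,3,3,3]}';python3 -m creep '{"translation":[[0,0,-2],[0,0,-5],[0,0,-5],[0,0,-5]],"delta_rot":[[0,0,0],[0,0,0],[0,0,0],[0,0,0]],"hand":[3,3,3,3]}'
python3 - <<'E'
from h import *
s=read_state();y=rot(s['ee_rot'])[:,1];print(np.degrees(np.arctan2(y[1],y[0]))%180, s['joints'].round(2))
cap('scene','s2.png');cap('wrist'); print(blob('wrist',(150,0,400,384),100,125,None,1))
E
```

```text
clock: 23.4
position: [566.1, -13.1, 137.5]
ee_rot: [-0.042, 0.999, 0.0, -0.0]
contact_force: [-0.5, -0.5, -4.7]
gripper_width: 39.0
grasp_force: 62.3
clock: 23.9
position: [566.0, -15.8, 89.1]
ee_rot: [-0.041, 0.999, -0.0, 0.0]
contact_force: [1.2, -0.3, -3.5]
gripper_width: 39.3
grasp_force: 62.2
94.68402509325875 [ 0.26  0.43 -0.32  0.   -0.82 -1.75]
{'c': (556.4, -16.8), 'size': (80.7, 66.7), 'long_deg': 4.7, 'z': array([116.7, 123.1, 124.1]), 'n': 14471}
```

View pics/s2.png

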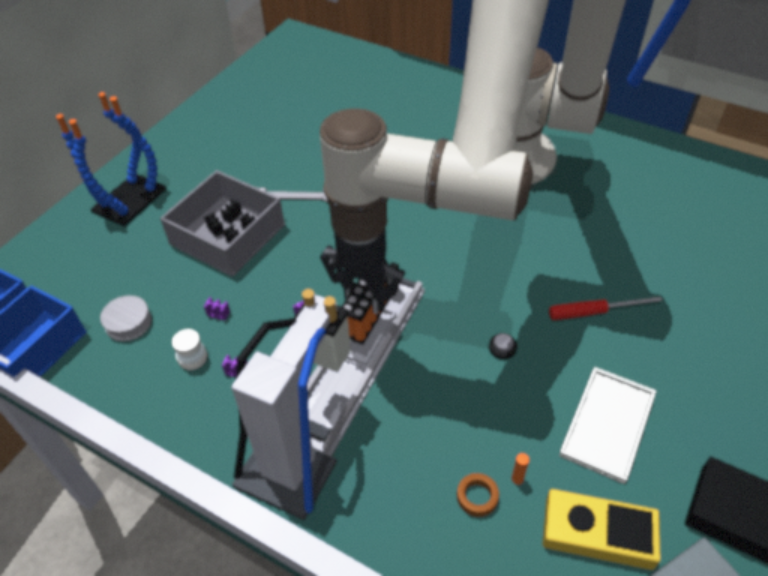

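```bash
python3 -m creep '{"translation":[[0,0,-1.5],[0,0,-3],[0,0,-3.7],[0,0,-4.2],[0,0,-4.2],[0,0,-4.2]],"delta_rot":[[0,0,0],[0,0,0],[0,0,0],[0,0,0],[0,0,0],[0,0,0]],"hand":[3,3,3,3,3,3]}'
```

```text
clock: 24.75
position: [565.9, -15.2, 46.6]
ee_rot: [-0.041, 0.999, 0.0, 0.0]
contact_force: [0.0, 0.1, -3.3]
gripper_width: 39.4
grasp_force: 62.7
```

```bash
python3 -m creep '{"translation":[[0,0,-0.1],[0,0,-0.2],[0,0,-0.2],[0,0,-0.2],[0,0,-0.2],[0,0,4],[0,0,9],[0,0,12]],"delta_rot":[[0,0,0],[0,0,0],[0,0,0],[0,0,0],[0,0,0],[0,0,0],[0,0,0],[0,0,0]],"hand":[3,3,3,7,7,7,7,7]}'
python3 - <<'E'
from h import *
cap('wrist');print(blob('wrist',(150,0,400,384),72,87,None,1)); print(read_state()['position'])
P=cloud('wrist').reshape(-1,3);im=load('wrist')['im'].reshape(-1,3).astype(int)
E
```

```text
clock: 25.75
position: [566.8, -15.3, 168.9]
ee_rot: [-0.041, 0.999, 0.0, 0.002]
contact_force: [0.7, 0.4, 1.3]
gripper_width: 69.9
grasp_force: 0.0
{'c': (532.6, -18.5), 'size': (166.8, 40.0), 'long_deg': 4.9, 'z': array([75.4, 80.1, 81.2]), 'n': 5297}
[568.81899409 -15.20023925 172.75553625]
```

```bash
python3 -m creep '{"translation":[[-4,-0.3,0],[-8,-0.6,0],[-10.5,-0.9,0],[-10.5,-0.9,-4],[-10.5,-0.9,-7],[-10.5,-0.9,-7],[-10.5,-0.9,-7],[-10.5,-0.9,-7]],"delta_rot":[[0,0,0],[0,0,0],[0,0,0],[0,0,0],[0,0,0],[0,0,0],[0,0,0],[0,0,0]],"hand":[5,5,5,5,5,5,5,5]}'
```

```text
clock: 26.8
position: [461.6, -24.1, 97.5]
ee_rot: [-0.041, 0.999, 0.0, 0.001]
contact_force: [0.7, 0.0, -0.2]
gripper_width: 50.0
grasp_force: 0.0
```

```bash
python3 -m creep '{"translation":[[0,0,-3],[0,0,-5.6],[0,0,-5.6],[0,0,-5.6],[0,0,-5.6],[0,0,-5.6],[0,0,-5.6],[0,0,-5.6]],"delta_rot":[[0,0,0],[0,0,0],[0,0,0],[0,0,0],[0,0,0],[0,0,0],[0,0,0],[0,0,0]],"hand":[5,5,5,5,0.5,0.5,0.5,0.5]}';python3 -m creep '{"translation":[[0.6,0.05,0],[1.6,0.13,0],[2.8,0.23,0],[4,0.33,0],[5.2,0.43,0],[6.4,0.53,0],[7.4,0.61,0],[8,0.66,0]],"delta_rot":[[0,0,0],[0,0,0],[0,0,0],[0,0,0],[0,0,0],[0,0,0],[0,0,0],[0,0,0]],"hand":[0.5,0.5,0.5,0.5,0.5,0.5,0.5,0.5]}'
```

```text
clock: 27.8
position: [461.2, -24.1, 41.3]
ee_rot: [-0.041, 0.999, 0.0, 0.001]
contact_force: [-2.0, 0.6, 6.3]
gripper_width: 15.3
grasp_force: 59.7
clock: 28.8
position: [536.8, -19.0, 41.2]
ee_rot: [-0.04, 0.999, -0.001, -0.004]
contact_force: [-12.0, -0.9, 16.3]
gripper_width: 15.6
grasp_force: 61.2
```

```bash
python3 -m creep '{"translation":[[0.6,0.05,0.1],[1.5,0.12,0.1],[2.4,0.2,0.1],[3.2,0.27,0.1],[3.9,0.32,0.1],[4.4,0.37,0.1],[4.7,0.39,0.1],[4.8,0.4,0.1]],"delta_rot":[[0,0,0],[0,0,0],[0,0,0],[0,0,0],[0,0,0],[0,0,0],[0,0,0],[0,0,0]],"hand":[0.5,0.5,0.5,0.5,0.5,0.5,0.5,0.5]}';python3 -m creep '{"translation":[[0.1,0.01,0],[0.2,0.02,0],[0.3,0.02,0],[0.3,0.02,0],[0.3,0.02,0]],"delta_rot":[[0,0,0],[0,0,0],[0,0,0],[0,0,0],[0,0,0]],"hand":[0.5,0.5,0.5,0.5,0.5]}'
```

```text
clock: 29.8
position: [585.3, -14.6, 41.3]
ee_rot: [-0.04, 0.999, -0.0, -0.004]
contact_force: [-7.6, 0.1, 6.5]
gripper_width: 15.0
grasp_force: 59.8
clock: 30.42
position: [587.1, -14.4, 41.3]
ee_rot: [-0.04, 0.999, -0.0, -0.005]
contact_force: [-9.6, 0.2, 7.5]
gripper_width: 14.9
grasp_force: 60.2
```

```bash
python3 -m creep '{"translation":[[0.1,0.01,0],[0.2,0.02,0],[0.3,0.02,0],[0.4,0.03,0],[0.5,0.04,0],[0.5,0.04,0]],"delta_rot":[[0,0,0],[0,0,0],[0,0,0],[0,0,0],[0,0,0],[0,0,0]],"hand":[0.5,0.5,0.5,0.5,0.5,0.5]}'
```

```text
clock: 31.18
position: [587.0, -14.5, 41.3]
ee_rot: [-0.04, 0.999, -0.001, -0.01]
contact_force: [-21.9, 1.3, 17.8]
gripper_width: 15.0
grasp_force: 61.6
```

Run:
```python
from h import *
cap('scene');cap('wrist','w4.png',1.4)
im=load('scene')['im'];cv2.imwrite('pics/s3.png',cv2.resize(im[190:330,150:300,::-1],None,fx=4,fy=4,interpolation=cv2.INTER_CUBIC))
```

View pics/s3.png

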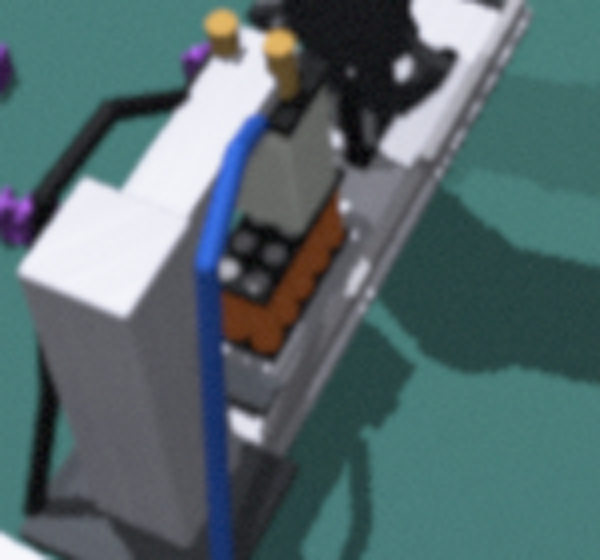

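View pics/w4.png

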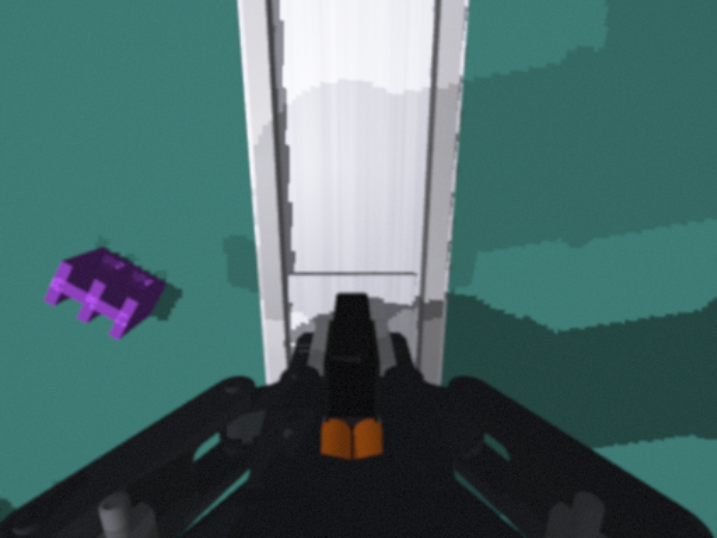

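Run:
```python
from h import *
th=np.radians(4.75);u=np.array([np.cos(th),np.sin(th)]);n=np.array([-u[1],u[0]])
O=np.array([461.1,-24.4])+170*u
print('edge',(ray('wrist',251.4,194.5,12)[:2]-O)@u,'expect -60')
for nm in('scene',):
    P=cloud(nm).reshape(-1,3);w=(P[:,:2]-O)@u;l=(P[:,:2]-O)@n
    m=(abs(l-22)<9)&(w>60)&(w<170)&(P[:,2]<110)
    for a in range(90,150,3):
        k=m&(w>=a)&(w<a+3); print(a,k.sum(),np.percentile(P[k,2],[10,50,90]).round(0) if k.sum() else '')
```

```text
edge -64.62573427231766 expect -60
90 23 [17. 37. 79.]
93 15 [13. 19. 77.]
96 16 [15. 47. 79.]
99 18 [14. 39. 78.]
102 24 [14. 43. 79.]
105 27 [17. 37. 73.]
108 33 [16. 42. 78.]
111 25 [12. 21. 79.]
114 4 [17. 21. 61.]
117 10 [12. 20. 22.]
120 14 [15. 18. 21.]
123 4 [16. 19. 20.]
126 11 [15. 18. 21.]
129 9 [17. 19. 22.]
132 8 [18. 19. 20.]
135 8 [17. 19. 20.]
138 11 [18. 20. 21.]
141 12 [ 9. 19. 21.]
144 25 [ 4. 13. 19.]
147 10 [3. 6. 7.]
```

Run:
```python
from h import *
cap('top')
th=np.radians(4.75);u=np.array([np.cos(th),np.sin(th)]);n=np.array([-u[1],u[0]])
O=np.array([461.1,-24.4])+170*u
P=cloud('top').reshape(-1,3);w=(P[:,:2]-O)@u;l=(P[:,:2]-O)@n
k=(abs(l)<25)&(w>100)&(w<260)&(P[:,2]>243)&(P[:,2]<257);print('column',np.percentile(w[k],[0,2,98,100]),np.percentile(l[k],[2,98]))
k=(abs(l)<22)&(w<-150)&(w>-240)
for a in range(-214,-170,3):
    j=k&(w>=a)&(w<a+3);print(a,np.percentile(P[j,2],[10,50,90]).round(1) if j.sum() else '')
k=(abs(abs(l)-38)<3)&(w<-150)&(w>-240)&(P[:,2]>15);print('rail start',w[k].min())
P=cloud('scene').reshape(-1,3);w=(P[:,:2]-O)@u;l=(P[:,:2]-O)@n
k=(abs(l)<28)&(w>150)&(w<260)&(P[:,2]>243)&(P[:,2]<257);print('column sc',np.percentile(w[k],[0,2,98,100]))
k=(abs(l)<28)&(w>10)&(w<120)&(P[:,2]>207)&(P[:,2]<218);print('head sc',np.percentile(w[k],[0,2,98,100]))
```

```text
column [107.89907052 121.40453202 228.63003825 230.47610155] [-24.03023676  24.07811654]
-214 [-1.8  0.5  3.2]
-211 [-3.1  0.4  1.4]
-208 [-2.9 -1.3  1.3]
-205 [ 0.3 15.  19.4]
-202 [13.3 16.2 17.3]
-199 [13.6 16.4 17.9]
-196 [ 8.2 15.3 17.4]
-193 [4.2 6.6 8.4]
-190 [3.4 6.4 8.9]
-187 [3.5 5.4 6.9]
-184 [4.9 5.9 8.8]
-181 [3.8 6.3 7.7]
-178 [3.7 5.4 8.1]
-175 [3.2 4.8 7.7]
-172 [3.4 6.1 8.3]
rail start -203.62751131857405
column sc [173.00647674 175.0954868  232.70094594 233.592606  ]
head sc [40.01691342 40.46842508 86.85428093 87.24823635]
```

The bed runs from −204 in my frame, where it should be −200. So the carrier began about 4 mm off the lip, and its near edge at −64.6 means it is home, which fits the 22 N push. Release, then press the button.

```bash
python3 -m creep '{"translation":[[0,0,0],[0,0,0],[0,0,0],[-0.3,0,4],[-0.5,0,9],[-4,4,9],[-8,8,9],[-11,14,9]],"delta_rot":[[0,0,0],[0,0,0],[0,0,0],[0,0,0],[0,0,0],[0,0,0],[0,0,0],[0,0,0]],"hand":[5,5,5,5,5,5,2,0]}';python3 -m creep '{"translation":[[-0.5,4,0],[-0.5,7,0],[-0.5,7,0],[-0.5,7,0]],"delta_rot":[[0,0,0],[0,0,0],[0,0,0],[0,0,0]],"hand":[0,0,0,0]}'
python3 - <<'E'
from h import *
cap('top');P=cloud('top').reshape(-1,3)
th=np.radians(4.75);u=np.array([np.cos(th),np.sin(th)]);O=np.array([461.1,-24.4])+166*u;n=np.array([-u[1],u[0]])
w=(P[:,:2]-O)@u;l=(P[:,:2]-O)@n
k=(abs(l)<14)&(w>-80)&(w<0)&(P[:,2]>68)&(P[:,2]<84);print('grip welder x (home -40)',np.percentile(w[k],[2,50,98]))
E
```

```text
clock: 32.33
position: [487.4, 123.2, 131.4]
ee_rot: [-0.04, 0.999, 0.0, 0.0]
contact_force: [1.7, 1.3, 0.1]
gripper_width: 14.4
grasp_force: 0.0
clock: 32.83
position: [483.5, 192.4, 131.0]
ee_rot: [-0.041, 0.999, -0.0, -0.0]
contact_force: [-0.2, -1.4, 0.4]
gripper_width: -0.2
grasp_force: 0.0
grip welder x (home -40) [-51.90036279 -40.21780404 -29.06459384]
```

Grip at −40.2, so the carrier is home. Press the button.

```bash
python3 -m creep '{"translation":[[-1.1,0.1,-4],[-1.1,0.1,-9],[-1.1,0.1,-10.3],[-1.1,0.1,-10.9],[-1.1,0.1,-11.3],[-1.1,0.1,-11.7],[-1.1,0.1,-11.7],[-1.1,0.1,-11.7]],"delta_rot":[[0,0,0],[0,0,0],[0,0,0],[0,0,0],[0,0,0],[0,0,0],[0,0,0],[0,0,0]],"hand":[0,0,0,0,0,0,0,0]}'
```

```text
clock: 33.88
position: [473.4, 193.9, 16.0]
ee_rot: [-0.041, 0.999, 0.0, 0.001]
contact_force: [-0.2, -3.3, 6.7]
gripper_width: 0.0
grasp_force: 3.7
```

```bash
python3 -m creep '{"translation":[[0,0,-0.15],[0,0,-0.3],[0,0,-0.4],[0,0,-0.4],[0,0,-0.4]],"delta_rot":[[0,0,0],[0,0,0],[0,0,0],[0,0,0],[0,0,0]],"hand":[0,0,0,0,0]}'
```

```text
clock: 34.5
position: [473.6, 193.9, 15.6]
ee_rot: [-0.042, 0.999, 0.0, 0.002]
contact_force: [-8.4, -5.4, 32.6]
gripper_width: -0.1
grasp_force: 16.9
```

Bottomed out at 32 N. Back to the carrier grip.

```bash
python3 -m creep '{"translation":[[0,0,5],[0,0,11],[2,-5,11.5],[4,-10.5,11.5],[8,-15,11.5],[11,-19,11.5],[11.4,-20.8,11.5],[11.4,-20.8,11.5]],"delta_rot":[[0,0,0],[0,0,0],[0,0,0],[0,0,0],[0,0,0],[0,0,0],[0,0,0],[0,0,0]],"hand":[0,0,5,5,5,5,5,5]}';python3 -m creep '{"translation":[[0,0,0],[0,0,0]],"delta_rot":[[0,0,0],[0,0,0]],"hand":[5,5]}'
```

```text
clock: 35.5
position: [586.4, -15.1, 125.4]
ee_rot: [-0.04, 0.999, 0.0, 0.0]
contact_force: [-0.2, 0.3, 0.3]
gripper_width: 50.0
grasp_force: 0.0
clock: 35.75
position: [586.2, -13.1, 125.7]
ee_rot: [-0.042, 0.999, 0.0, 0.0]
contact_force: [-0.2, -0.2, -0.8]
gripper_width: 50.3
grasp_force: 0.0
```

```bash
python3 -m creep '{"translation":[[0,0,-4],[0,0,-8.3],[0,0,-8.3],[0,0,-8.3],[0,0,-8.3],[0,0,-8.3],[0,0,-8.3],[0,0,-8.3]],"delta_rot":[[0,0,0],[0,0,0],[0,0,0],[0,0,0],[0,0,0],[0,0,0],[0,0,0],[0,0,0]],"hand":[5,5,5,5,0.5,0.5,0.5,0.5]}';python3 -m creep '{"translation":[[-0.6,-0.05,0],[-1.6,-0.13,0],[-2.8,-0.23,0],[-4,-0.33,0],[-5.2,-0.43,0],[-6.4,-0.53,0],[-7.4,-0.61,0],[-8,-0.66,0]],"delta_rot":[[0,0,0],[0,0,0],[0,0,0],[0,0,0],[0,0,0],[0,0,0],[0,0,0],[0,0,0]],"hand":[0.5,0.5,0.5,0.5,0.5,0.5,0.5,0.5]}'
```

```text
clock: 36.75
position: [587.5, -14.2, 44.1]
ee_rot: [-0.041, 0.999, 0.0, 0.001]
contact_force: [-0.9, 0.9, 6.4]
gripper_width: 15.2
grasp_force: 59.9
clock: 37.75
position: [509.8, -20.1, 44.1]
ee_rot: [-0.042, 0.999, 0.0, 0.004]
contact_force: [6.6, 0.7, 4.5]
gripper_width: 15.5
grasp_force: 59.6
```

```bash
python3 -m creep '{"translation":[[-0.6,-0.05,0],[-1.5,-0.12,0],[-2.4,-0.2,0],[-3.2,-0.27,0],[-3.9,-0.32,0],[-4.4,-0.37,0],[-4.7,-0.39,0],[-4.7,-0.39,0]],"delta_rot":[[0,0,0],[0,0,0],[0,0,0],[0,0,0],[0,0,0],[0,0,0],[0,0,0],[0,0,0]],"hand":[0.5,0.5,0.5,0.5,0.5,0.5,0.5,0.5]}';python3 -m creep '{"translation":[[-0.15,-0.01,0],[-0.3,-0.02,0],[-0.45,-0.03,0],[-0.6,-0.05,0],[-0.7,-0.05,0],[-0.7,-0.05,0]],"delta_rot":[[0,0,0],[0,0,0],[0,0,0],[0,0,0],[0,0,0],[0,0,0]],"hand":[0.5,0.5,0.5,0.5,0.5,0.5]}'
```

```text
clock: 38.75
position: [463.0, -23.9, 44.0]
ee_rot: [-0.042, 0.999, 0.0, 0.004]
contact_force: [4.2, 1.0, 5.7]
gripper_width: 15.1
grasp_force: 59.8
clock: 39.5
position: [457.9, -24.2, 44.1]
ee_rot: [-0.042, 0.999, 0.001, 0.006]
contact_force: [8.8, -1.5, 0.7]
gripper_width: 15.2
grasp_force: 59.1
```

```bash
python3 -m creep '{"translation":[[-0.15,-0.01,0],[-0.3,-0.02,0],[-0.4,-0.03,0],[-0.5,-0.03,0],[-0.5,-0.03,0]],"delta_rot":[[0,0,0],[0,0,0],[0,0,0],[0,0,0],[0,0,0]],"hand":[0.5,0.5,0.5,0.5,0.5]}'; python3 -m creep '{"translation":[[0,0,0],[0,0,0],[0,0,0],[0,0,4],[0,0,9],[0.4,0,12]],"delta_rot":[[0,0,0],[0,0,0],[0,0,0],[0,0,0],[0,0,0],[0,0,0]],"hand":[5,5,5,5,5,7]}'
python3 - <<'E'
from h import *
cap('wrist');print('grip',blob('wrist',(150,0,400,384),68,90,None,1)); s=read_state();print(s['position'])
P=cloud('wrist').reshape(-1,3)
th=np.radians(4.75);u=np.array([np.cos(th),np.sin(th)]);O=np.array([461.1,-24.4])+166*u;n=np.array([-u[1],u[0]])
w=(P[:,:2]-O)@u;l=(P[:,:2]-O)@n
k=(abs(l)<14)&(w>-200)&(w<-140)&(P[:,2]>68)&(P[:,2]<84);print('grip x',np.percentile(w[k],[2,98]))
k=(abs(l)<24)&(w>-130)&(w<10)&(P[:,2]>75)&(P[:,2]<84);print('pack x',np.percentile(w[k],[1,99]),np.percentile(l[k],[1,99]),O)
E
```

```text
clock: 40.12
position: [457.1, -24.0, 44.5]
ee_rot: [-0.043, 0.999, 0.001, 0.01]
contact_force: [16.4, -5.1, -7.7]
gripper_width: 14.9
grasp_force: 58.5
clock: 40.88
position: [451.5, -25.5, 164.5]
ee_rot: [-0.041, 0.999, 0.0, 0.001]
contact_force: [1.0, 0.1, -0.2]
gripper_width: 66.6
grasp_force: 0.0
grip {'c': (520.9, -19.1), 'size': (151.8, 40.1), 'long_deg': 4.9, 'z': array([75.1, 80. , 81.1]), 'n': 3346}
[454.42262861 -25.1617095  167.93959265]
grip x [-181.59808673 -158.59205614]
pack x [-114.84969122  -32.92131085] [-19.12749795  20.07327791] [626.52987341 -10.65383755]
```

```bash
python3 -m creep '{"translation":[[4,0.3,0],[8,0.6,0],[10.7,0.9,0],[10.7,0.9,-3],[10.7,0.9,-3],[10.7,0.9,-3],[10.7,0.9,-3]],"delta_rot":[[0,0,0],[0,0,0],[0,0,0],[0,0,0],[0,0,0],[0,0,0],[0,0,0]],"hand":[7,7,7,7,7,7,7]}'
```

```text
clock: 41.8
position: [559.0, -16.5, 133.6]
ee_rot: [-0.041, 0.999, 0.0, 0.001]
contact_force: [-0.0, -0.2, 1.0]
gripper_width: 70.4
grasp_force: 0.0
```

```bash
python3 -m creep '{"translation":[[0.2,0.05,-4],[0.2,0.05,-7],[0.2,0.05,-8.7],[0.2,0.05,-8.7],[0.2,0.05,-8.7],[0.2,0.05,-8.7],[0.2,0.05,-8.7],[0.2,0.05,-8.7]],"delta_rot":[[0,0,0],[0,0,0],[0,0,0],[0,0,0],[0,0,0],[0,0,0],[0,0,0],[0,0,0]],"hand":[7,7,7,7,3,3,3,3]}';python3 -m creep '{"translation":[[0,0,0],[0,0,0],[0,0,1],[0,0,3],[0,0,5],[0,0,8],[0,0,8]],"delta_rot":[[0,0,0],[0,0,0],[0,0,0],[0,0,0],[0,0,0],[0,0,0],[0,0,0]],"hand":[3,3,3,3,3,3,3]}'
```

```text
clock: 42.8
position: [561.6, -15.8, 46.9]
ee_rot: [-0.041, 0.999, 0.0, 0.001]
contact_force: [-1.1, 1.6, 7.0]
gripper_width: 39.4
grasp_force: 61.9
clock: 43.68
position: [561.7, -15.8, 127.1]
ee_rot: [-0.041, 0.999, 0.001, 0.002]
contact_force: [0.3, 0.4, -5.2]
gripper_width: 39.3
grasp_force: 61.3
```

```bash
python3 -m creep '{"translation":[[-0.3,3,0.5],[-0.6,8,1],[-1,13.5,1],[-1.5,19,1],[-2,24.5,1],[-2.6,30,1],[-3.2,35.5,1],[-3.5,39,1]],"delta_rot":[[0,0,0],[0,0,0],[0,0,-1],[0,0,-2.5],[0,0,-2.5],[0,0,-2.5],[0,0,-2.5],[0,0,-2.5]],"hand":[3,3,3,3,3,3,3,3]}';python3 -m creep '{"translation":[[0,2.2,0],[0,2.2,-2],[0,2.2,-5],[0,2.2,-5],[0,2.2,-5]],"delta_rot":[[0,0,0],[0,0,0],[0,0,0],[0,0,0],[0,0,0]],"hand":[3,3,3,3,3]}'
```

```text
clock: 44.68
position: [523.8, 375.7, 132.5]
ee_rot: [-0.02, 1.0, -0.001, -0.002]
contact_force: [0.6, -0.3, -4.6]
gripper_width: 39.4
grasp_force: 61.7
clock: 45.3
position: [526.3, 395.8, 85.8]
ee_rot: [-0.019, 1.0, -0.0, 0.0]
contact_force: [0.6, -0.9, -3.2]
gripper_width: 39.2
grasp_force: 61.5
```

Still held. Grasp offset is about 34.5 mm plus the 5 mm floor, so lower to TCP z ≈ 39.5.

```bash
python3 -m creep '{"translation":[[0,0,-1.5],[0,0,-3],[0,0,-4],[0,0,-4.4],[0,0,-4.6],[0,0,-4.7],[0,0,-4.7]],"delta_rot":[[0,0,0],[0,0,0],[0,0,0],[0,0,0],[0,0,0],[0,0,0],[0,0,0]],"hand":[3,3,3,3,3,3,3]}'
```

```text
clock: 46.18
position: [525.4, 395.7, 40.0]
ee_rot: [-0.019, 1.0, -0.0, 0.0]
contact_force: [-4.4, -2.3, 4.3]
gripper_width: 39.0
grasp_force: 62.9
```

Touching down. Release, rise and move clear.

```bash
python3 -m creep '{"translation":[[0,0,0],[0,0,0],[0,0,0],[0,0,4],[0,0,9],[0,0,14],[-6,-4,16],[-12,-8,18]],"delta_rot":[[0,0,0],[0,0,0],[0,0,0],[0,0,0],[0,0,0],[0,0,0],[0,0,0],[0,0,0]],"hand":[7,7,7,7,7,7,7,7]}';python3 -m creep '{"translation":[[-3,-5,0],[-6,-10,0],[-6,-15,0],[-6,-20,0],[-6,-25,0],[-6,-25,0],[-6,-25,0]],"delta_rot":[[0,0,0],[0,0,0],[0,0,0],[0,0,0],[0,0,0],[0,0,0],[0,0,0]],"hand":[7,7,7,7,7,7,7]}'
python3 - <<'E'
from h import *
cap('top');cap('scene','s9.png');cap('top','top9.png')
print(blob('top',(100,240,230,370),60,90))
E
```

```text
clock: 47.18
position: [424.7, 328.8, 212.4]
ee_rot: [-0.019, 1.0, 0.001, 0.0]
contact_force: [-1.1, -0.2, 1.1]
gripper_width: 69.9
grasp_force: 0.0
clock: 48.05
position: [365.8, 79.4, 212.1]
ee_rot: [-0.019, 1.0, 0.0, 0.001]
contact_force: [-0.2, -0.6, 0.4]
gripper_width: 69.9
grasp_force: 0.0
{'c': (525.3, 395.2), 'size': (99.4, 41.1), 'long_deg': 2.2, 'z': array([68.8, 72.9, 75.7]), 'n': 712}
```

View pics/s9.png

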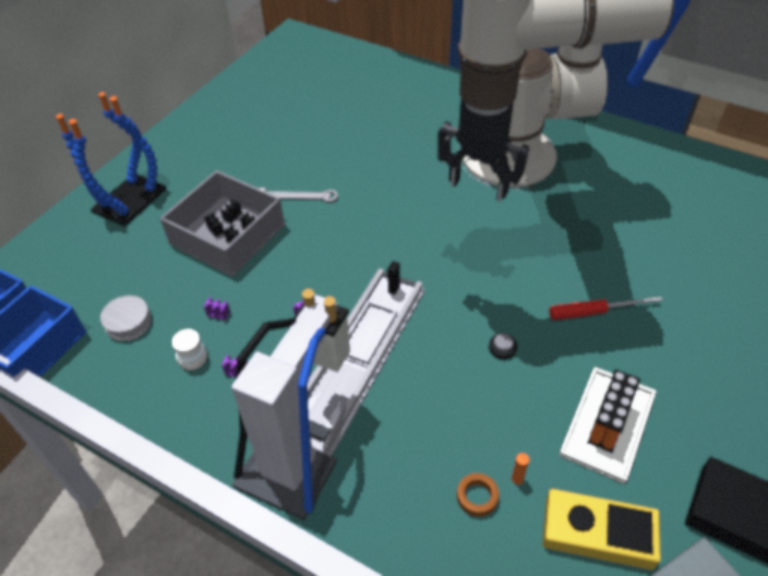

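View pics/top9.png

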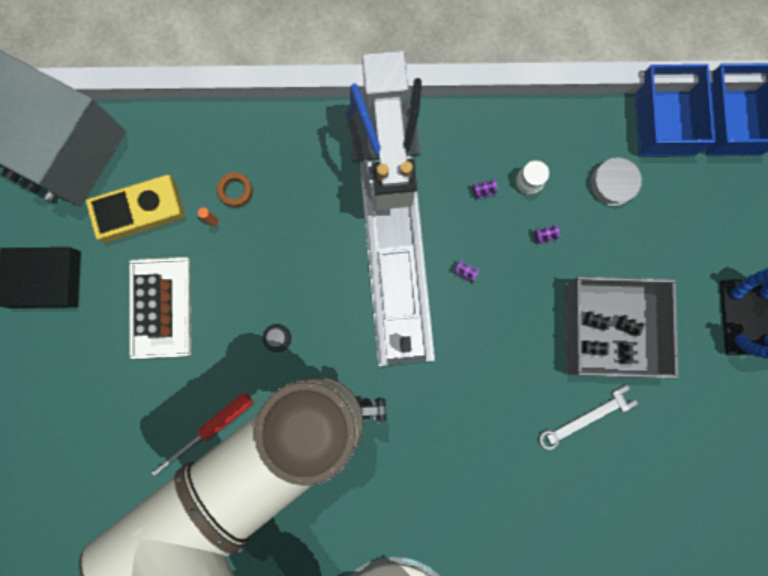

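The pack stands upright in the tray at (150,305), all four scraps are in the bin, the carrier is at the near end, and the bystanders haven't moved. Handing in.

```bash
python3 -c "from bench import *; print(job_done())"
```

```text
the job is handed in; nothing more can be done
None
```

The job is done and handed in at about 48 s: all four black scraps are in the bin, the weld button was pressed to its stop with the carrier home, the carrier is back at the near end, and the pack stands upright in the tray; no result was reported back.

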